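# Spring open the touch-latch tea cupboard

## Robot

A 6-joint arm with a two-finger parallel gripper is mounted at the origin on the work surface. World frame = base frame: x ahead of the robot, y to its left, z up, the work surface at z = 0. Lengths are in m, angles in degrees, forces in N, time in s.
With the tool pointing down it reaches from about 0.3 to 0.75 m from the base axis. Payload 8.5 kg.
Tool frame: the origin (TCP) lies at the very end of the fingers, on their centre line; the grasp point (between the pads) lies 19 mm behind it (manip.grip_depth is the distance from the TCP to the grasp point, in m); z points along the fingers, y is the line along which they close (so a half turn about z gives the same grasp; the last joint's range is limited). The gripper opens to 85 mm and grips with 20 to 120 N. Pads are 22 mm wide; open, the fingers measure 114 mm over their backs; the gripper's body (76 mm by 85 mm) begins 54 mm behind the grasp point. The pads swing forward as they close: fully open they stand 13 mm farther back than shut.
Start: joints at [-85.445, 21.807, 74.336, -0, 83.858, -12.336], TCP at [0.16, -0.526, 0.231] pointing down, gripper open.
Joint ranges: [-178.18, 178.18], [-50.72, 133.34], [12.68, 142.11], [-81.47, 261.47], [9.98, 163.14], [-165.26, 165.26]. Speed limits (degrees/s): [136.94, 136.94, 180, 180, 180, 180].

## Interface

Orientations are given as [roll, pitch, yaw] about the fixed x, y, z axes, in that order (R = Rz(yaw) Ry(pitch) Rx(roll)).
In Python, from station import manip, cams, job_done, silhouettes, landmark_of gives the robot as it stands.
- The arm moves only by the tool play_rows, never from a script. Its argument "moves" is a list of rows, each a list of 3 entries, a list of its own where there are three numbers: the turn, a rotation vector about the world's x, y, z in rad, then the shift along the world's x, y, z in cm, then the opening in per cent of the stroke, from 0 (shut) to 100 (fully open). A call has 1 to 20 rows; each row is the pose to reach, as a shift and turn from the pose commanded when the call began; what a row does not reach only later rows make up. A row lasts 1/8 s, in which the tool goes at most 62.5 mm and 10.7 degrees, less where a joint would pass 70% of its speed; a pose out of reach is approached as far as the arm can. A call with a gripper value outside its range is refused whole. The fingers move at their own pace and stop on an object; "newtons" is the grip in N (left out, the last holds). Time passes only in rows, so rows that repeat a pose let the fingers close. It gives the time, the measured TCP pose, the force, the opening and the grip force at its end, in the units of the state.
- manip.get_obs(): the state, without advancing time (a new reading comes with each control period).
- cams.get_image(name): name is "scene" or "side" or "wrist"; returns the picture (480x640x3 uint8, red, green, blue); there is no depth.
- cams.camera_params(name): a dict with "intrinsics" (3x3 intrinsics, pixels), "dist" ([k1, k2, p1, p2, k3] as OpenCV has them; the pictures are not rectified), "R" (3x3) and "t" (3): a world point X has camera coordinates R X + t. Camera axes: x right, y down, z forward; pixel columns grow to the right and rows downward; lengths in m; the calibration is good to about 2 mm. A picture is of the moment at which its call begins: read the wrist's pose just before it. camera_params takes no time and is no camera call; for the wrist camera it gives the pose at the moment of the call.
- job_done(): hands the job in; it is judged then, once.
Trained networks look in the newest picture that a camera, given by its name, has taken for a name from the list of things; names that differ only in an ending like _2 or _b are one class to them, and where a whole thing is asked for, a point or a joint stands for the part that bears it (a point fixed in the world has none). Each returns a list of dicts, best first, with "score" (0 to 1); they miss things now and then, are a little off and sometimes report something else, mostly with a low value. They report only what shows in the picture. A call takes as long as a camera call.
- silhouettes(target, camera): "region" (480x640 bool, what is visible of it).
- landmark_of(target, camera): "at" ([x, y, z] in m, in world coordinates, good to about 4 mm: a listed point, or the origin of a listed thing).
The state is a dict: "t": time; "qpos": joint angles; "dq": joint speeds; "effort": joint torques, N m; "tcp_pos": TCP position; "orientation": TCP orientation; "contact_force": force on the tool from outside, world axes, zero at the start; "wrist_torque": the same for the moment, N m; "opening": finger opening in m; "finger_force": force on a finger pad.
Only numpy, scipy, OpenCV 4.12 (cv2) and the standard library are available. Lean on these libraries where they do the work, as an engineer would, in place of code of your own. Each camera call takes 0.05 s, during which the arm holds its last target. There are 200 camera calls.

## Task

Open the little wooden tea cupboard by pushing alone: press the top free corner of its handleless door inward until the touch catch lets go, then draw the fingers back so that the spring pushes the door ajar by itself. Then reach a fingertip behind the free edge and push the door wide open, about square to the cupboard, and leave it standing there; leave the mug and the tea canister where they are.

Things in the scene. Friction and masses are not known exactly. Their poses are not given: they have to be found in the camera images.
- cupboard: Fixed wooden cupboard, carcass 180 deep (x) x 190 wide (y) x 200 mm high. Origin under the carcass's centre; its front, with the one door, looks along its own -x (roughly to world +y, the robot's left), z is up. Its top is bare, and the 60 mm beside it are free. The carcass's front plane is at x = -90 mm; in its own frame the hinge axis is at x = -105, y = -91 mm.
- door (a joint): Door angle, rad: 0 shut and latched, negative pressed in (stop -0.035, 6 mm at the free edge), positive swung out to the cupboard's -x; 1.57 square to the front, stop 1.6. At the top free corner it yields at about 4 N; past -0.02 the catch lets go, and when the fingers draw back 110 mm or more a spring pushes the door out to 0.4-0.5. From there it swings freely (0.05 N m friction) and stays where left.
- door_press (a point): Centre of a small round dark-wood inlay (24 mm across, flush) on the door's outer face: the place to press, 25 mm in from the free edge and 35 mm below the cupboard's top. It moves with the door. Pushing anywhere within 20 mm of it also works.
- door_edge (a point): Top corner of the door's free edge, in mid-thickness, 198 mm above the shelf. Moves with the door. The door is a plain light-wood panel 186 wide x 196 high x 16 mm thick, no handle. Shut, it stands 7 mm clear of the carcass.
- door_hinge (a point): Point on the door's upright hinge axis at the door's top, in mid-thickness, at the cupboard's -y side (the side nearer the robot), where two small steel barrels show; 184 mm from door_edge.
- mug_center (a point): Bystander: centre (half height) of a brown ceramic mug, 80 mm across, 95 mm high, loose on the shelf.
- canister_center (a point): Bystander: centre of a brushed steel tea canister with a twist top, 90 mm across, 127 mm high, loose on the shelf. A lidded clear crate and a rolling pin on brackets, both fixed and under 120 mm high, stand farther off behind and beyond the cupboard, out of the way.

How it is judged:
By the outcome, as a careful person would: the job done as asked, in the order asked, and still so for the second after the job is handed in, with the robot touching nothing.
It also fails if it takes over 61 s, if anything falls off the work surface, if the arm or the gripper's body presses on something with over 40 N, if the wrist force passes 120 N, or if a joint passes its speed limit or range.

## Working session

There is one attempt and no reset: what is moved stays moved. The work goes in short steps, Python scripts to look and compute and a tool call to move; the robot and the scene stay as the last step left them, time stands still between calls to the robot, and variables do not carry over. Pictures are saved under pics/ and viewed, at most 10 in all, crops included, and the job is handed in when it is done.

Besides the shell and the picture viewer there is one more tool, called after "Emit:" by a JSON object that holds its "method" and its "body". play_rows: Moves the arm, as the interface text tells. Its arguments: {"type":"object","properties":{"moves":{"type":"array"},"newtons":{"type":"number"}},"required":["moves"]}

```bash
mkdir -p pics; python3 - <<'E'
from station import manip,cams,landmark_of
import cv2,numpy as np
o=manip.get_obs();print(o['t'],o['tcp_pos'],o['orientation'],o['opening'])
for c in ['scene','side']:
    im=cams.get_image(c);cv2.imwrite(f'pics/{c}0.png',im[:,:,::-1])
    for n in ['cupboard','door_press','door_edge','door_hinge','mug_center','canister_center']:
        print(c,n,[(np.round(d['at'],3),round(d['score'],2)) for d in landmark_of(n,c)][:2])
E
```

```text
0.0 [ 0.15977958 -0.52597041  0.23069144] [-1.79917629e+02 -1.90893968e-02  1.68901011e+01] 0.08528377648820873
scene cupboard [(array([ 0.45 , -0.01 ,  0.201]), 0.36)]
scene door_press [(array([0.609, 0.011, 0.164]), 0.8)]
scene door_edge [(array([0.636, 0.007, 0.199]), 0.62)]
scene door_hinge [(array([ 0.448, -0.007,  0.2  ]), 0.56)]
scene mug_center [(array([0.642, 0.392, 0.047]), 0.93)]
scene canister_center [(array([0.452, 0.356, 0.059]), 0.82)]
side cupboard [(array([ 0.548, -0.104, -0.002]), 0.85)]
side door_press []
side door_edge [(array([0.641, 0.006, 0.194]), 0.95), (array([0.645, 0.394, 0.044]), 0.28)]
side door_hinge [(array([ 0.456, -0.011,  0.2  ]), 0.86), (array([0.639, 0.009, 0.196]), 0.72)]
side mug_center [(array([0.648, 0.398, 0.045]), 0.71)]
side canister_center []
```

View pics/scene0.png

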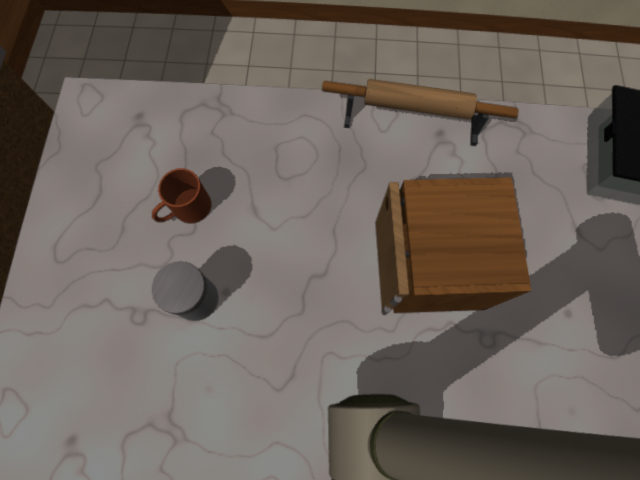

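View pics/side0.png

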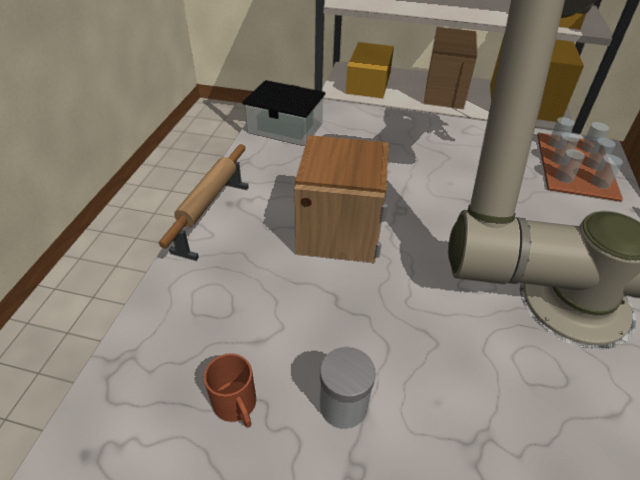

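The scene camera shows the door shut, with its edge near (393,190) and hinge near (392,303). The side camera shows the inlay at (305,202), and the landmarks agree with the given sizes: hinge about (0.452,-0.009), edge (0.638,0.007), inlay (0.609,0.011,0.164). First I'll go over the cupboard with shut fingers, tilted toward the door.

Emit:
{"method": "play_rows", "body": {"moves": [[[0, 0, 0], [0, 0, 6], 0], [[0, 0, 0], [0, 0, 12], 0], [[0, 0, 0], [45, 64, 12], 0], [[0, 0, 0], [45, 64, 12], 0], [[0, 0, 0], [45, 64, 12], 0], [[0, 0, 0], [45, 64, 12], 0], [[0, 0, 0], [45, 64, 12], 0], [[0, 0, 0], [45, 64, 12], 0], [[0, 0, 0], [45, 64, 12], 0], [[-0.5, -0.05, -0.2], [45, 64, 12], 0], [[-0.5, -0.05, -0.2], [45, 64, 12], 0], [[-0.5, -0.05, -0.2], [45, 64, 12], 0], [[-0.5, -0.05, -0.2], [45, 64, 12], 0], [[-0.5, -0.05, -0.2], [45, 64, 12], 0], [[-0.5, -0.05, -0.2], [45, 64, 12], 0], [[-0.5, -0.05, -0.2], [45, 64, 12], 0], [[-0.5, -0.05, -0.2], [45, 64, 12], 0], [[-0.5, -0.05, -0.2], [45, 64, 12], 0]]}}

```text
t: 2.95
tcp_pos: [0.6093, 0.1128, 0.352]
orientation: [151.4, 2.5, 4.5]
contact_force: [-1.5, 0.8, 1.1]
opening: -0.0004
finger_force: 0.0
```

Emit:
{"method": "play_rows", "body": {"moves": [[[0, 0, 0], [0, 0, -6], 0], [[0, 0, 0], [0, 0, -12], 0], [[0, 0, 0], [0, 0, -17], 0], [[0, 0, 0], [0, 0, -19.4], 0], [[0, 0, 0], [0, -3, -19.4], 0], [[0, 0, 0], [0, -6, -19.4], 0], [[0, 0, 0], [0, -7.8, -19.4], 0], [[0, 0, 0], [0, -7.8, -19.4], 0], [[0, 0, 0], [0, -7.8, -19.4], 0], [[0, 0, 0], [0, -7.8, -19.4], 0]]}}

```text
t: 4.2
tcp_pos: [0.6098, 0.0366, 0.1573]
orientation: [151.4, 2.6, 4.6]
contact_force: [0.1, 0.2, -0.3]
opening: -0.0002
finger_force: 0.0
```

```bash
python3 - <<'E'
from station import manip,cams
import cv2
print(manip.get_obs()['tcp_pos'])
im=cams.get_image('side');cv2.imwrite('pics/side1.png',cv2.resize(im[100:340,200:520,::-1],None,fx=2.5,fy=2.5))
E
```

```text
[0.60981349 0.03661866 0.15733422]
```

View pics/side1.png

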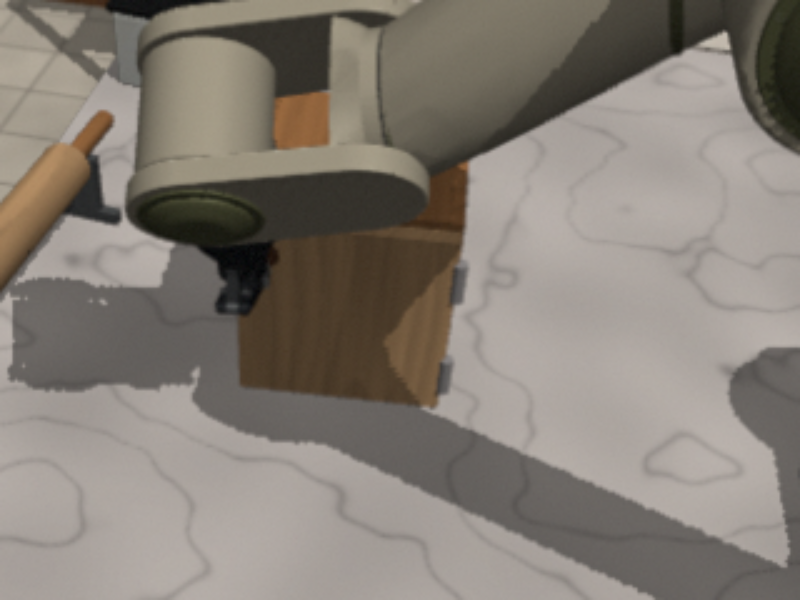

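The fingertip (235,300 in the crop) hangs in front of the inlay, which just shows at (272,255). Now I'll press gently.

Emit:
{"method": "play_rows", "body": {"moves": [[[0, 0, 0], [0, -0.4, 0], 0], [[0, 0, 0], [0, -0.8, 0], 0], [[0, 0, 0], [0, -1.0, 0], 0], [[0, 0, 0], [0, -1.2, 0], 0], [[0, 0, 0], [0, -1.2, 0], 0], [[0, 0, 0], [0, -1.2, 0], 0]]}}

```text
t: 5.0
tcp_pos: [0.6098, 0.0238, 0.1573]
orientation: [151.4, 2.6, 4.5]
contact_force: [-0.5, 1.0, -0.7]
opening: 0.0002
finger_force: 0.0
```

Emit:
{"method": "play_rows", "body": {"moves": [[[0, 0, 0], [0, -0.15, 0], 0], [[0, 0, 0], [0, -0.3, 0], 0], [[0, 0, 0], [0, -0.3, 0], 0], [[0, 0, 0], [0, -0.3, 0], 0]]}}

```text
t: 5.5
tcp_pos: [0.6098, 0.0207, 0.1573]
orientation: [151.4, 2.6, 4.5]
contact_force: [-0.4, 0.7, -0.6]
opening: -0.0001
finger_force: 0.0
```

Emit:
{"method": "play_rows", "body": {"moves": [[[0, 0, 0], [0, -0.15, 0], 0], [[0, 0, 0], [0, -0.3, 0], 0], [[0, 0, 0], [0, -0.3, 0], 0]]}}

```text
t: 5.88
tcp_pos: [0.61, 0.018, 0.1574]
orientation: [151.4, 2.5, 4.6]
contact_force: [2.6, 3.1, 0.1]
opening: -0.0
finger_force: 1.4
```

Emit:
{"method": "play_rows", "body": {"moves": [[[0, 0, 0], [0, -0.1, 0], 0], [[0, 0, 0], [0, -0.2, 0], 0], [[0, 0, 0], [0, -0.2, 0], 0]]}}

```text
t: 6.25
tcp_pos: [0.6101, 0.0159, 0.1574]
orientation: [151.4, 2.5, 4.6]
contact_force: [1.9, 4.2, 0.7]
opening: 0.0001
finger_force: 1.9
```

Emit:
{"method": "play_rows", "body": {"moves": [[[0, 0, 0], [0, -0.1, 0], 0], [[0, 0, 0], [0, -0.2, 0], 0], [[0, 0, 0], [0, -0.2, 0], 0]]}}

```text
t: 6.62
tcp_pos: [0.6101, 0.0139, 0.1574]
orientation: [151.4, 2.5, 4.6]
contact_force: [3.5, 4.4, -0.1]
opening: -0.0002
finger_force: 2.0
```

Emit:
{"method": "play_rows", "body": {"moves": [[[0, 0, 0], [0, -0.1, 0], 0], [[0, 0, 0], [0, -0.1, 0], 0]]}}

```text
t: 6.88
tcp_pos: [0.6102, 0.0134, 0.1574]
orientation: [151.4, 2.5, 4.6]
contact_force: [3.6, 7.0, -0.1]
opening: -0.0003
finger_force: 3.3
```

Emit:
{"method": "play_rows", "body": {"moves": [[[0, 0, 0], [0, 3, 0], 0], [[0, 0, 0], [0, 8, 0], 0], [[0, 0, 0], [0, 13, 0], 0], [[0, 0, 0], [0, 17, 0], 0], [[0, 0, 0], [0, 17, 6], 0], [[0, 0, 0], [0, 17, 12], 0], [[0, 0, 0], [0, 17, 18], 0], [[0, 0, 0], [0, 17, 18], 0], [[0, 0, 0], [0, 17, 18], 0], [[0, 0, 0], [0, 17, 18], 0], [[0, 0, 0], [0, 17, 18], 0], [[0, 0, 0], [0, 17, 18], 0]]}}

```text
t: 8.38
tcp_pos: [0.6098, 0.1827, 0.3368]
orientation: [151.3, 2.6, 4.5]
contact_force: [-0.5, 0.1, -0.7]
opening: -0.0
finger_force: 0.0
```

```bash
cat > look.py <<'E'
import sys
from station import manip,cams,landmark_of
import cv2,numpy as np
o=manip.get_obs();print(o['t'],o['tcp_pos'],o['orientation'])
ims=[]
for c in ['scene','side']:
    im=cams.get_image(c);ims.append(cv2.resize(im[:,:,::-1],(400,300)))
    for n in ['door_press','door_edge','door_hinge','mug_center','canister_center']:
        print(c,n,[(np.round(d['at'],3),round(d['score'],2)) for d in landmark_of(n,c)][:2])
cv2.imwrite(f'pics/{sys.argv[1]}.png',np.hstack(ims))
E
python3 look.py both2
```

```text
8.375 [0.6097868  0.1827005  0.33683713] [151.34792188   2.6097496    4.52541195]
scene door_press []
scene door_edge [(array([0.609, 0.084, 0.198]), 0.67)]
scene door_hinge [(array([ 0.451, -0.01 ,  0.203]), 0.77)]
scene mug_center []
scene canister_center []
side door_press [(array([0.587, 0.076, 0.165]), 0.83)]
side door_edge [(array([0.615, 0.082, 0.193]), 0.79)]
side door_hinge [(array([ 0.453, -0.012,  0.201]), 0.62)]
side mug_center []
side canister_center []
```

View pics/both2.png

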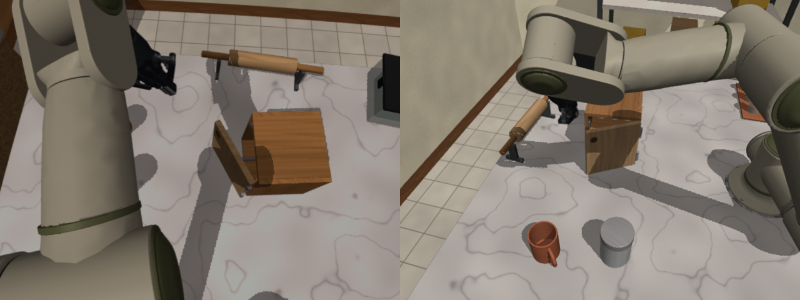

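The spring left the door ajar at about 0.45 rad. The edge is at (0.611,0.083), and the gap shows at (235,150) in the left image. Next I'll stand the tool upright above the gap behind the free edge.

Emit:
{"method": "play_rows", "body": {"moves": [[[0.5, 0.11, 0.45], [-0.8, -6, 0], 0], [[0.5, 0.11, 0.45], [-0.8, -12, 0], 0], [[0.5, 0.11, 0.45], [-0.8, -14.3, 0], 0], [[0.5, 0.11, 0.45], [-0.8, -14.3, 0], 0], [[0.5, 0.11, 0.45], [-0.8, -14.3, 0], 0], [[0.5, 0.11, 0.45], [-0.8, -14.3, 0], 0], [[0.5, 0.11, 0.45], [-0.8, -14.3, 0], 0], [[0.5, 0.11, 0.45], [-0.8, -14.3, 0], 0]]}}

```text
t: 9.98
tcp_pos: [0.6017, 0.0406, 0.3373]
orientation: [-179.7, -0.3, 31.5]
contact_force: [-0.3, 0.1, -0.0]
opening: 0.0001
finger_force: 0.0
```

```bash
python3 - <<'E'
from station import manip
import numpy as np
from scipy.spatial.transform import Rotation as R
o=manip.get_obs();print(o['tcp_pos'],o['orientation'],o['qpos'])
p=o['tcp_pos'];R0=R.from_euler('xyz',o['orientation'],degrees=True)
def rv(y): return np.round((R.from_euler('xyz',[180,0,y],degrees=True)*R0.inv()).as_rotvec(),2)
H=np.array([.452,-.010]);r=.155
for f,d in [(30.6,.031),(30.6,.024)]+[(a,.023) for a in (36,42,48,54,60,66,72,78,84,88,90,92,93,94,95,96)]:
    a=np.radians(f);q=H+r*np.array([np.cos(a),np.sin(a)])+d*np.array([np.sin(a),-np.cos(a)])
    print(f,rv(f),np.round(100*(np.r_[q,.165]-p),1))
E
```

```text
[0.6017274  0.04059756 0.33729973] [-179.71698514   -0.32171481   31.51591506] [ -7.55885953  24.87511709  52.30255606   0.43318089 102.750615
  51.02030212]
30.6 [-0.01  0.   -0.02] [ -0.1   0.2 -17.2]
30.6 [-0.01  0.   -0.02] [ -0.4   0.8 -17.2]
36 [-0.01  0.    0.08] [ -1.1   2.2 -17.2]
42 [-0.01  0.    0.18] [ -1.9   3.6 -17.2]
48 [-0.01  0.    0.29] [ -2.9   4.9 -17.2]
54 [-0.01  0.    0.39] [ -4.    6.1 -17.2]
60 [-0.01  0.    0.5 ] [ -5.2   7.2 -17.2]
66 [-0.01 -0.    0.6 ] [ -6.6   8.2 -17.2]
72 [-0.01 -0.    0.71] [ -8.    9.  -17.2]
78 [-0.01 -0.    0.81] [ -9.5   9.6 -17.2]
84 [-0.01 -0.    0.92] [-11.1  10.1 -17.2]
88 [-0.01 -0.    0.99] [-12.1  10.4 -17.2]
90 [-0.01 -0.    1.02] [-12.7  10.4 -17.2]
92 [-0.01 -0.    1.06] [-13.2  10.5 -17.2]
93 [-0.01 -0.    1.07] [-13.5  10.5 -17.2]
94 [-0.01 -0.    1.09] [-13.8  10.6 -17.2]
95 [-0.01 -0.    1.11] [-14.   10.6 -17.2]
96 [-0.01 -0.    1.13] [-14.3  10.6 -17.2]
```

Emit:
{"method": "play_rows", "body": {"moves": [[[0, 0, 0], [0, 0, -5], 0], [[0, 0, 0], [0, 0, -9], 0], [[0, 0, 0], [0, 0, -12], 0], [[0, 0, 0], [0, 0, -15], 0], [[0, 0, 0], [0, 0, -17.2], 0], [[0, 0, 0], [0, 0, -17.2], 0], [[0, 0, 0], [0, 0, -17.2], 0]]}}

```text
t: 10.85
tcp_pos: [0.602, 0.0401, 0.1662]
orientation: [-179.7, -0.4, 31.5]
contact_force: [-1.0, 0.8, 0.3]
opening: 0.0002
finger_force: 0.5
```

Emit:
{"method": "play_rows", "body": {"moves": [[[0, 0, 0], [-0.4, 0.8, 0], 0], [[0, 0, 0.04], [-0.7, 1.5, 0], 0], [[0, 0, 0.08], [-1.1, 2.2, 0], 0], [[0, 0, 0.13], [-1.5, 2.9, 0], 0], [[0, 0, 0.18], [-1.9, 3.6, 0], 0], [[0, 0, 0.23], [-2.4, 4.3, 0], 0], [[0, 0, 0.29], [-2.9, 4.9, 0], 0], [[0, 0, 0.34], [-3.4, 5.5, 0], 0], [[0, 0, 0.39], [-4.0, 6.1, 0], 0], [[0, 0, 0.44], [-4.6, 6.7, 0], 0], [[0, 0, 0.5], [-5.2, 7.2, 0], 0], [[0, 0, 0.55], [-5.9, 7.7, 0], 0], [[0, 0, 0.6], [-6.6, 8.2, 0], 0], [[0, 0, 0.65], [-7.3, 8.6, 0], 0], [[0, 0, 0.71], [-8, 9, 0], 0], [[0, 0, 0.76], [-8.7, 9.3, 0], 0], [[0, 0, 0.81], [-9.5, 9.6, 0], 0], [[0, 0, 0.81], [-9.5, 9.6, 0], 0], [[0, 0, 0.81], [-9.5, 9.6, 0], 0]]}}

```text
t: 13.22
tcp_pos: [0.507, 0.1358, 0.1654]
orientation: [-179.7, -0.3, 77.9]
contact_force: [-0.2, 0.2, -0.9]
opening: -0.0003
finger_force: 0.0
```

```bash
python3 look.py both3
```

```text
13.225 [0.50696157 0.13580416 0.16543145] [-179.71273019   -0.33701279   77.85782221]
scene door_press []
scene door_edge []
scene door_hinge [(array([ 0.45 , -0.009,  0.2  ]), 0.7)]
scene mug_center [(array([0.642, 0.393, 0.048]), 0.84)]
scene canister_center [(array([0.451, 0.356, 0.062]), 0.9)]
side door_press [(array([0.479, 0.144, 0.162]), 0.82), (array([0.646, 0.398, 0.047]), 0.44)]
side door_edge [(array([0.494, 0.169, 0.198]), 0.98)]
side door_hinge [(array([ 0.454, -0.011,  0.196]), 0.68)]
side mug_center [(array([0.649, 0.397, 0.044]), 0.72)]
side canister_center []
```

View pics/both3.png

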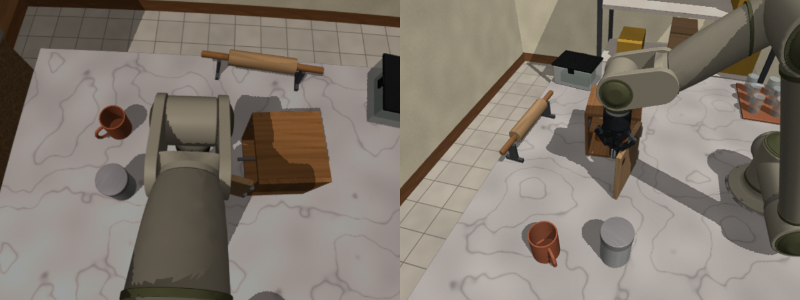

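The door follows the finger as computed: it is near 77° in world terms, with the edge at (0.494,0.169). I'll push on slowly to 95°, which is square to the front.

Emit:
{"method": "play_rows", "body": {"moves": [[[0, 0, 0.05], [-0.8, 0.3, 0], 0], [[0, 0, 0.1], [-1.6, 0.5, 0], 0], [[0, 0, 0.14], [-2.1, 0.7, 0], 0], [[0, 0, 0.18], [-2.7, 0.8, 0], 0], [[0, 0, 0.21], [-3.2, 0.8, 0], 0], [[0, 0, 0.25], [-3.7, 0.9, 0], 0], [[0, 0, 0.26], [-4.0, 0.9, 0], 0], [[0, 0, 0.28], [-4.2, 1.0, 0], 0], [[0, 0, 0.29], [-4.4, 1.0, 0], 0], [[0, 0, 0.29], [-4.4, 1.0, 0], 0], [[0, 0, 0.29], [-4.4, 1.0, 0], 0]]}}

```text
t: 15.2
tcp_pos: [0.4628, 0.1457, 0.1653]
orientation: [-179.7, -0.3, 94.5]
contact_force: [0.4, 1.3, -0.8]
opening: 0.0001
finger_force: 0.0
```

```bash
python3 look.py both4
```

```text
15.2 [0.46281205 0.14571916 0.16529924] [-179.68925711   -0.33385322   94.47945774]
scene door_press []
scene door_edge []
scene door_hinge [(array([ 0.454, -0.009,  0.203]), 0.72)]
scene mug_center [(array([0.642, 0.392, 0.05 ]), 0.66)]
scene canister_center [(array([0.452, 0.354, 0.063]), 0.65)]
side door_press [(array([0.434, 0.148, 0.164]), 0.65)]
side door_edge [(array([0.445, 0.173, 0.197]), 0.57)]
side door_hinge []
side mug_center [(array([0.647, 0.399, 0.044]), 0.78)]
side canister_center []
```

Emit:
{"method": "play_rows", "body": {"moves": [[[0, 0, 0], [1.5, 0, 0], 0], [[0, 0, 0], [4, 0, 0], 0], [[0, 0, 0], [6, 0, 0], 0], [[0, 0, 0], [6, 0, 5], 0], [[0, 0, 0], [6, 0, 11], 0], [[0, 0, 0], [6, 0, 17], 0], [[0, 0, 0], [6, -6, 21], 0], [[0, 0, 0], [6, -12, 21], 0], [[0, 0, 0], [6, -18, 21], 0], [[0, 0, 0], [3, -23, 21], 0], [[0, 0, 0], [0, -28, 21], 0], [[0, 0, 0], [-2, -34, 21], 0], [[0, 0, 0], [-4, -40, 21], 0], [[0, 0, 0], [-4, -40, 21], 0], [[0, 0, 0], [-4, -40, 21], 0], [[0, 0, 0], [-4, -40, 21], 0], [[0, 0, 0], [-4, -40, 21], 0], [[0, 0, 0], [-4, -40, 21], 0]]}}

```text
t: 18.05
tcp_pos: [0.4231, -0.2536, 0.3754]
orientation: [-179.7, -0.3, 94.6]
contact_force: [-0.8, 0.1, 0.0]
opening: -0.0003
finger_force: 0.0
```

```bash
python3 look.py both5
```

```text
18.05 [ 0.42307329 -0.25361236  0.37544447] [-179.70100209   -0.32970976   94.5590411 ]
scene door_press [(array([0.459, 0.15 , 0.169]), 0.67)]
scene door_edge [(array([0.47 , 0.173, 0.2  ]), 0.93)]
scene door_hinge [(array([ 0.45 , -0.01 ,  0.201]), 0.98)]
scene mug_center [(array([0.644, 0.393, 0.047]), 0.75)]
scene canister_center [(array([0.45 , 0.358, 0.063]), 0.72)]
side door_press [(array([0.468, 0.149, 0.167]), 0.78)]
side door_edge [(array([0.475, 0.172, 0.197]), 0.66)]
side door_hinge [(array([ 0.454, -0.009,  0.194]), 0.89)]
side mug_center [(array([0.643, 0.393, 0.044]), 0.77)]
side canister_center [(array([0.645, 0.396, 0.044]), 0.22)]
```

View pics/both5.png

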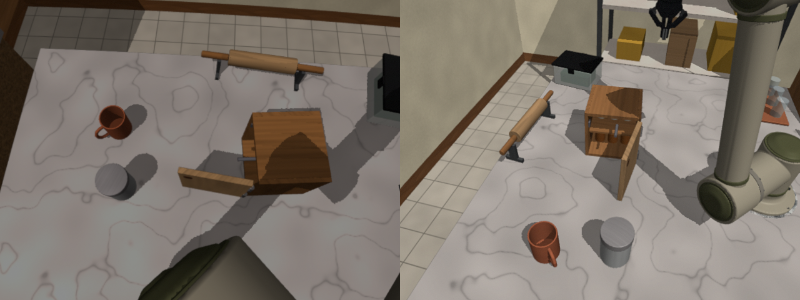

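After I withdrew, the door stands at about 84° in world terms (edge (0.472,0.173)), which is roughly 79° open, so it came back a little. The gripper may have dragged it. I'll go back with the tool turned 90° and higher, so that only the fingertip is near the door, and push it the rest of the way.

Emit:
{"method": "play_rows", "body": {"moves": [[[0, 0, -0.17], [3, 6, 0], 0], [[0, 0, -0.34], [6, 12, 0], 0], [[0, 0, -0.51], [9, 17, 0], 0], [[0, 0, -0.68], [11, 22, 0], 0], [[0, 0, -0.85], [12.7, 27, 0], 0], [[0, 0, -1.02], [12.7, 32, 0], 0], [[0, 0, -1.19], [12.7, 37, 0], 0], [[0, 0, -1.36], [12.7, 40, 0], 0], [[0, 0, -1.5], [12.7, 40, 0], 0], [[0, 0, -1.56], [12.7, 40, 0], 0], [[0, 0, -1.56], [12.7, 40, 0], 0], [[0, 0, -1.56], [12.7, 40, 0], 0], [[0, 0, -1.56], [12.7, 40, -5], 0], [[0, 0, -1.56], [12.7, 40, -10], 0], [[0, 0, -1.56], [12.7, 40, -15], 0], [[0, 0, -1.56], [12.7, 40, -19.5], 0], [[0, 0, -1.56], [12.7, 40, -19.5], 0], [[0, 0, -1.56], [12.7, 40, -19.5], 0]]}}

```text
t: 20.9
tcp_pos: [0.5508, 0.1457, 0.1823]
orientation: [-179.7, -0.5, 5.1]
contact_force: [0.9, 0.5, 0.5]
opening: -0.0
finger_force: 0.0
```

Emit:
{"method": "play_rows", "body": {"moves": [[[0, 0, 0], [-3, 0, 0], 0], [[0, 0, 0], [-5, 0, 0], 0], [[0, 0, 0], [-5.5, 0, 0], 0], [[0, 0, 0], [-6, 0, 0], 0], [[0, 0, 0], [-6.4, 0, 0], 0], [[0, 0, 0], [-6.8, 0, 0], 0], [[0, 0, 0], [-7.2, 0, 0], 0], [[0, 0, 0], [-7.6, 0, 0], 0], [[0, 0, 0], [-7.9, 0, 0], 0], [[0, 0, 0], [-8.2, 0, 0], 0], [[0, 0, 0], [-8.5, 0, 0], 0], [[0, 0, 0], [-8.7, 0, 0], 0], [[0, 0, 0], [-8.9, 0, 0], 0], [[0, 0, 0], [-9.1, 0, 0], 0], [[0, 0, 0], [-9.2, 0, 0], 0], [[0, 0, 0], [-9.2, 0, 0], 0], [[0, 0, 0], [-9.2, 0, 0], 0]]}}

```text
t: 23.02
tcp_pos: [0.4578, 0.1457, 0.1803]
orientation: [-179.7, -0.3, 5.1]
contact_force: [-0.3, -0.5, -0.2]
opening: -0.0002
finger_force: 0.0
```

Emit:
{"method": "play_rows", "body": {"moves": [[[0, 0, 0], [0.1, 0, 0], 0], [[0, 0, 0], [0.3, 0, 0], 0], [[0, 0, 0], [0.6, 0, 0], 0], [[0, 0, 0], [1, 0, 0], 0], [[0, 0, 0], [1.5, 0, 0], 0], [[0, 0, 0], [2.5, 0, 0], 0], [[0, 0, 0], [4, 0, 0], 0], [[0, 0, 0], [6, 0, 0], 0], [[0, 0, 0], [9, 0, 0], 0], [[0, 0, 0], [9, 0, 5], 0], [[0, 0, 0], [9, 0, 10], 0], [[0, 0, 0], [9, 0, 15], 0], [[0, 0, 0], [9, 0, 19], 0], [[0, 0, 0], [9, 0, 19], 0]]}}

```text
t: 24.78
tcp_pos: [0.5488, 0.1458, 0.3732]
orientation: [-179.7, -0.7, 5.1]
contact_force: [-0.1, 0.1, 0.1]
opening: -0.0005
finger_force: 0.0
```

Emit:
{"method": "play_rows", "body": {"moves": [[[0, 0, 0], [0, -6, 0], 0], [[0, 0, 0], [0, -12, 0], 0], [[0, 0, 0], [-3, -17, 0], 0], [[0, 0, 0], [-6, -22, 0], 0], [[0, 0, 0], [-9, -27, 0], 0], [[0, 0, 0], [-11, -32, 0], 0], [[0, 0, 0], [-12, -37, 0], 0], [[0, 0, 0], [-12, -40, 0], 0], [[0, 0, 0], [-12, -40, 0], 0], [[0, 0, 0], [-12, -40, 0], 0], [[0, 0, 0], [-12, -40, 0], 0], [[0, 0, 0], [-12, -40, 0], 0]]}}

```text
t: 26.28
tcp_pos: [0.4279, -0.2535, 0.3705]
orientation: [-179.7, -0.3, 5.2]
contact_force: [0.1, 0.6, -0.1]
opening: -0.0001
finger_force: 0.0
```

```bash
python3 look.py both6
```

```text
26.275 [ 0.42794702 -0.25351518  0.3704731 ] [-179.7054327    -0.34671178    5.17029932]
scene door_press [(array([0.433, 0.147, 0.166]), 0.96)]
scene door_edge [(array([0.436, 0.172, 0.2  ]), 0.75)]
scene door_hinge [(array([ 0.452, -0.006,  0.198]), 0.76)]
scene mug_center [(array([0.646, 0.394, 0.048]), 0.92)]
scene canister_center [(array([0.45 , 0.353, 0.062]), 0.82)]
side door_press [(array([ 0.452, -0.01 ,  0.197]), 0.7), (array([0.434, 0.146, 0.164]), 0.69)]
side door_edge [(array([0.442, 0.169, 0.195]), 0.94)]
side door_hinge [(array([ 0.452, -0.011,  0.201]), 0.68)]
side mug_center [(array([0.645, 0.398, 0.043]), 0.85), (array([ 0.549, -0.103,  0.001]), 0.53)]
side canister_center []
```

View pics/both6.png

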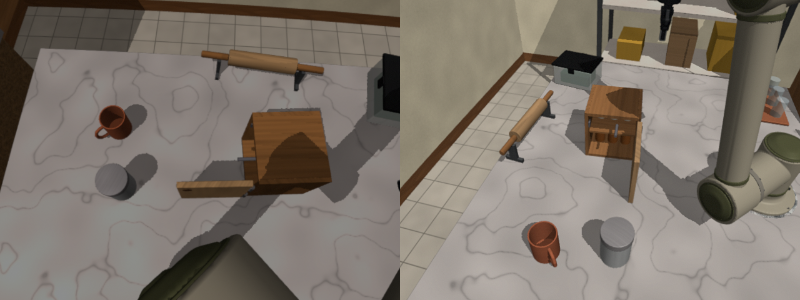

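The door now stands at about 94° in world terms, which is roughly 89° to the front. The panel runs from (178,185) to (252,188) in the left image. The mug and canister haven't moved, and the arm is clear.

```bash
python3 -c "
from station import job_done
print(job_done())"
```

```text
the job is handed in; nothing more can be done
None
```

The door was pressed until the catch let go, sprang ajar by itself, and after two pushes from behind its free edge (it had come back to about 79° after the first) stands at about 89° to the cupboard; the mug and canister are where they were, the arm is clear, and the job was handed in at about 27 s.

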